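# Rebalance a wrongly loaded swing-out rotor

## Task

The six-place centrifuge rotor has been loaded wrongly and would run out of balance: rearrange its tubes so that each one stands fully seated in a bucket straight across the hub from the tube with the same cap colour. Park one of the coloured tubes in the free well of the blue rack to make room and bring it back into the rotor in the end. Keep all tubes upright, lower them into place rather than letting them drop, and leave the two white-capped tubes where they are in the rack.

Things in the scene. Friction and masses are not known exactly. Their poses are not given: they have to be found in the camera images.
- red_sample: 50 ml conical centrifuge tube, red-capped with a white dot on the cap (sample): 115 mm tall, body 29 mm across, narrowing over the lowest 15 mm to a 10 mm tip; cap 35 mm across over the top 15 mm (grip there); 65 g. Origin at the tip, z up the tube. In a rotor bucket at the start; belongs straight across from the plain red-capped tube.
- red_balance: 50 ml conical centrifuge tube, red-capped, no dot on the cap (counterbalance): 115 mm tall, body 29 mm across, narrowing over the lowest 15 mm to a 10 mm tip; cap 35 mm across over the top 15 mm (grip there); 65 g. Origin at the tip, z up the tube. In a rotor bucket at the start; belongs straight across from the dotted red-capped tube.
- yellow_sample: 50 ml conical centrifuge tube, yellow-capped with a white dot on the cap (sample): 115 mm tall, body 29 mm across, narrowing over the lowest 15 mm to a 10 mm tip; cap 35 mm across over the top 15 mm (grip there); 65 g. Origin at the tip, z up the tube. In a rotor bucket at the start; belongs straight across from the plain yellow-capped tube.
- yellow_balance: 50 ml conical centrifuge tube, yellow-capped, no dot on the cap (counterbalance): 115 mm tall, body 29 mm across, narrowing over the lowest 15 mm to a 10 mm tip; cap 35 mm across over the top 15 mm (grip there); 65 g. Origin at the tip, z up the tube. In a rotor bucket at the start; belongs straight across from the dotted yellow-capped tube.
- green_sample: 50 ml conical centrifuge tube, green-capped with a white dot on the cap (sample): 115 mm tall, body 29 mm across, narrowing over the lowest 15 mm to a 10 mm tip; cap 35 mm across over the top 15 mm (grip there); 65 g. Origin at the tip, z up the tube. In a rotor bucket at the start; belongs straight across from the plain green-capped tube.
- green_balance: 50 ml conical centrifuge tube, green-capped, no dot on the cap (counterbalance): 115 mm tall, body 29 mm across, narrowing over the lowest 15 mm to a 10 mm tip; cap 35 mm across over the top 15 mm (grip there); 65 g. Origin at the tip, z up the tube. In a rotor bucket at the start; belongs straight across from the dotted green-capped tube.
- rotor: Dark swing-out centrifuge rotor with six aluminium buckets on a loading stand; fixed, does not turn. Origin on its axis at bench height, z up. Buckets upright, centres 90 mm from the axis at 0, 60, .. 300 degrees from its x axis; bore 34 mm, rim 104 mm and inner floor 32 mm above the bench: a seated tube has its tip at 32, its cap top at 147 mm. Hub and arms at most 106 mm high, below the caps.
- rack: Blue rack, 188 x 66 x 72 mm, fixed: three wells in a row, 60 mm apart, bore 34 mm, floor 10 mm above the bench (a tube in it has its tip at 10, its cap top at 125 mm). One end well is free, the others hold white-capped tubes. Origin at bench height under the middle of the free well; x runs along the row to the occupied wells at 60 and 120 mm, z up.
- white_1: 50 ml conical centrifuge tube, white-capped: 115 mm tall, body 29 mm across, narrowing over the lowest 15 mm to a 10 mm tip; cap 35 mm across over the top 15 mm (grip there); 65 g. Origin at the tip, z up the tube. In the rack's middle well; stays there.
- white_2: 50 ml conical centrifuge tube, white-capped: 115 mm tall, body 29 mm across, narrowing over the lowest 15 mm to a 10 mm tip; cap 35 mm across over the top 15 mm (grip there); 65 g. Origin at the tip, z up the tube. In the rack's occupied end well; stays there.
Mind the look-alikes: they are no part of the job. What is shaped like the red_sample but purple is not meant.

How it is judged:
By the outcome, as a careful person would: the job done as asked, in the order asked, and still so for the second after the job is handed in, with the robot touching nothing.
It also fails if it takes over 93 s, if anything falls off the work surface, if the arm or the gripper's body presses on something with over 40 N, if the wrist force passes 120 N, or if a joint passes its speed limit or range.

## Robot

A 6-joint arm with a two-finger parallel gripper is mounted at the origin on a cart in front of the work surface, level with it; the furniture and walls round the work are solid. World frame = base frame: x ahead of the robot, y to its left, z up, the work surface at z = 0. Lengths are in m, angles in rad, forces in N, time in s.
With the tool pointing down it reaches from about 0.3 to 0.85 m from the base axis. Payload 5.4 kg.
Tool frame: the origin (TCP) lies midway between the tips of the shut fingers; the grasp point (between the pads) lies 19 mm behind it; z points along the fingers, y is the line along which they close (so a half turn about z gives the same grasp; the last joint's range is limited). The gripper opens to 85 mm and grips with 20 to 120 N. Pads are 22 mm wide; open, the fingers measure 114 mm over their backs; the gripper's body (76 mm by 85 mm) begins 54 mm behind the grasp point. The pads swing forward as they close: fully open they stand 13 mm farther back than shut.
Start: joints at [1.136, 0.158, 1.597, -0, 1.386, -0.21], TCP at [0.128, 0.561, 0.231] pointing down, gripper open.
Joint ranges: [-2.91, 2.91], [-0.94, 2.29], [0.18, 2.7], [-1.29, 4.43], [0.17, 2.64], [-3, 3]. Speed limits (rad/s): [2.57, 2.57, 3.14, 3.14, 3.14, 3.14].

## Interface

Orientations are given as a unit quaternion [w, x, y, z].
In Python, from cell import get_obs, optics, workorder gives the robot as it stands. The module is installed in compiled form; this text tells all that it offers.
- The arm moves only by the shell command python3 -m jog 'ROWS' [FORCE]. ROWS is JSON, a list of rows, each an object with "offset": the shift along the world's x, y, z in m, a list of three; "yaw": the turn about the world's z in rad; "claw": the opening, from 0 (shut) to 1 (fully open). A call has 1 to 5 rows; each row shifts and turns the commanded pose from where the row before left it; what a row does not reach is not made up. A row lasts 1/8 s, in which the tool goes at most 62.5 mm and 10.7 degrees, less where a joint would pass 70% of its speed; a pose out of reach is approached as far as the arm can. A call is refused whole if a number of a shift passes 0.0625 or a number of a turn 0.188, either way. A call with a gripper value outside its range is refused whole. The fingers move at their own pace and stop on an object; FORCE is the grip in N (left out, the last holds). Time passes only in rows, so rows that do not move let the fingers close. It gives the time, the measured TCP pose, the force, the opening and the grip force at its end, in the units of the state.
- get_obs(): the state, without advancing time (a new reading comes with each control period).
- optics.get_image(name): name is "side" or "top" or "wrist"; returns (picture, depth): 480x640x3 uint8, red, green, blue; 480x640 float32, m along the optical axis (not along the pixel's ray), 0 where there is no reading.
- optics.calibration(name): a dict with "vertical_fov" (degrees; the focal length in pixels is half the picture's height over the tangent of half this angle, whatever the lens; pixels are square), "cx", "cy" (the principal point, pixels), "dist_coeffs" ([k1, k2, p1, p2, k3] as OpenCV has them; the pictures are not rectified), "camera_from_world" (4x4, takes a point from world to camera coordinates); the wrist camera has in their place "T_tool_cam" (4x4, takes a point from camera to tool coordinates, whose origin is the TCP and whose axes are the flange's). Camera axes: x right, y down, z forward; pixel columns grow to the right and rows downward; lengths in m; the calibration is good to about 2 mm. A picture is of the moment at which its call begins: read the wrist's pose just before it. calibration takes no time and is no camera call.
- workorder.job_done(): hands the job in; it is judged then, once.
The state is a dict: "time": time; "joint_pos": joint angles; "joint_vel": joint speeds; "joint_torque": joint torques, N m; "ee_pos": TCP position; "tcp_rot": TCP orientation; "wrist_force": force on the tool from outside, world axes, zero at the start; "ft_torque": the same for the moment, N m; "width": finger opening in m; "grip_force": force on a finger pad.
Only numpy, scipy, OpenCV 4.12 (cv2) and the standard library are available. Lean on these libraries where they do the work, as an engineer would, in place of code of your own. Each camera call takes 0.05 s, during which the arm holds its last target. There are 200 camera calls.

## Working session

There is one attempt and no reset: what is moved stays moved. The work goes in short steps, Python scripts to look and compute and a shell command to move; the robot and the scene stay as the last step left them, time stands still between calls to the robot, and variables do not carry over. Pictures are saved under pics/ and viewed, at most 14 in all, crops included, and the job is handed in when it is done.

```bash
mkdir -p pics
cat > h.py <<'E'
import numpy as np, cv2
from cell import get_obs, optics, workorder
def K(c):
    f=240/np.tan(np.radians(c["vertical_fov"])/2)
    return np.array([[f,0,c["cx"]],[0,f,c["cy"]],[0,0,1.]]),np.array(c["dist_coeffs"],float)
def ray2plane(c,uv,z,T=None):
    """pixel -> world point on plane z; T = world_from_cam"""
    k,d=K(c)
    if T is None: T=np.linalg.inv(np.array(c["camera_from_world"]))
    p=cv2.undistortPoints(np.array(uv,float).reshape(-1,1,2),k,d).reshape(-1,2)
    r=np.c_[p,np.ones(len(p))]@T[:3,:3].T; o=T[:3,3]
    return o+r*((z-o[2])/r[:,2])[:,None]
def snap(n,f):
    im,dp=optics.get_image(n); cv2.imwrite(f"pics/{f}.png",im[:,:,::-1]); np.save(f"pics/{f}.npy",dp); return im,dp
E
python3 - <<'E'
from h import *
for n in("top","side"):
    snap(n,n+"0"); c=optics.calibration(n); print(n,np.linalg.inv(np.array(c["camera_from_world"])).round(3),c["vertical_fov"],c["dist_coeffs"])
o=get_obs();print({k:np.round(v,3) for k,v in o.items()})
E
```

```text
top [[-0.03  -0.991  0.131  0.428]
 [-0.999  0.031  0.008 -0.023]
 [-0.012 -0.131 -0.991  1.069]
 [ 0.     0.     0.     1.   ]] 49.66215510758345 [0.03027991 0.         0.         0.         0.        ]
side [[-0.998 -0.05   0.031  0.558]
 [-0.056  0.616 -0.786  0.812]
 [ 0.02  -0.787 -0.617  0.708]
 [ 0.     0.     0.     1.   ]] 52.25047467246576 [-0.03049905  0.          0.          0.          0.        ]
{'time': np.float64(0.1), 'joint_pos': array([ 1.136,  0.159,  1.598,  0.   ,  1.386, -0.21 ]), 'joint_vel': array([-0.002, -0.001, -0.002, -0.001, -0.001, -0.001]), 'joint_torque': array([-0.0000e+00, -3.9699e+01, -3.3234e+01, -0.0000e+00,  4.0000e-03,
       -0.0000e+00]), 'ee_pos': array([0.128, 0.56 , 0.23 ]), 'tcp_rot': array([-0.   ,  0.112,  0.994, -0.001]), 'wrist_force': array([-0.339, -0.151,  0.679]), 'ft_torque': array([-0.006,  0.068,  0.045]), 'grip_force': np.float64(0.0), 'width': np.float64(0.085)}
```

View pics/top0.png

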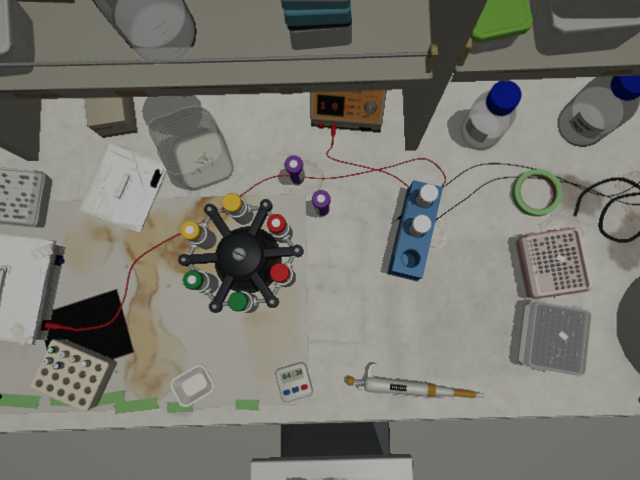

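View pics/side0.png

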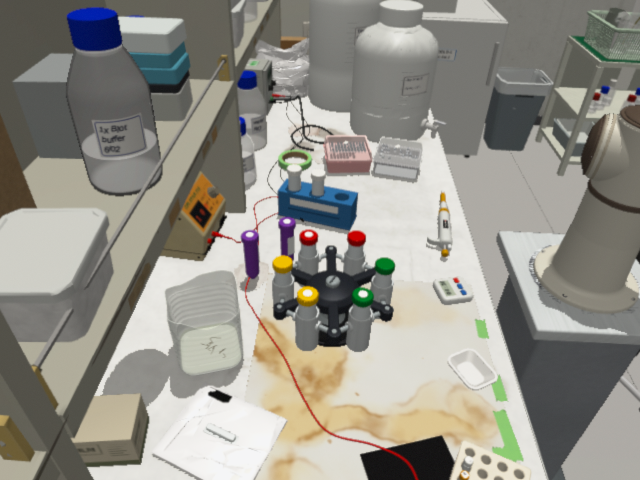

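The top view shows the rotor hub near (240,254). Yellow caps are at (190,231) and (232,203), red at (277,223) and (279,272), green at (240,300) and (193,280). The rack has its free well at (411,260) and white caps at (421,226) and (428,194). Purple decoys are at (294,165) and (321,202). The side view shows the same ring. Same colours sit side by side, so the fix is a 3-cycle.

```bash
cat > m.py <<'E'
from h import *
H={"yellow":[(18,33)],"red":[(0,6),(174,180)],"green":[(55,80)]}
def caps(im,cname,roi,zc=0.147,T=None):
    hsv=cv2.cvtColor(im,cv2.COLOR_RGB2HSV); c=optics.calibration(cname); out=[]
    x0,y0,x1,y1=roi
    for n,rs in H.items():
        m=sum(cv2.inRange(hsv,(a,120,60),(b,255,255)) for a,b in rs)
        k=np.zeros_like(m);k[y0:y1,x0:x1]=m[y0:y1,x0:x1]
        for ct in cv2.findContours(k,cv2.RETR_EXTERNAL,cv2.CHAIN_APPROX_NONE)[0]:
            if cv2.contourArea(ct)<60: continue
            (u,v),r=cv2.minEnclosingCircle(ct)
            p=hsv[int(v)-3:int(v)+4,int(u)-3:int(u)+4].reshape(-1,3)
            out.append((n,bool((p[:,1]<90).mean()>.2),ray2plane(c,(u,v),zc,T)[0],(round(u),round(v),round(r,1))))
    return out
E
python3 - <<'E'
from m import *
im=cv2.imread("pics/top0.png")[:,:,::-1].copy();dp=np.load("pics/top0.npy");c=optics.calibration("top")
L=caps(im,"top",(160,180,310,320))
for l in L: print(l,dp[l[3][1],l[3][0]])
T=np.linalg.inv(np.array(c["camera_from_world"]));k,d=K(c)
def hz(u,v):
    p=cv2.undistortPoints(np.array([[[u,v]]],float),k,d)[0,0]; return (T[:3,:3]@(np.array([p[0],p[1],1])*dp[v,u])+T[:3,3]).round(4)
for l in L: print(hz(*l[3][:2]))
# fit ring
P=np.array([l[2][:2] for l in L]);A=np.c_[2*P,np.ones(len(P))];s=np.linalg.lstsq(A,(P**2).sum(1),rcond=None)[0];r=np.sqrt(s[2]+s[:2]@s[:2]);print("centre",s[:2],"r",r)
print(np.degrees(np.arctan2(P[:,1]-s[1],P[:,0]-s[0])))
s2=cv2.imread("pics/side0.png")[:,:,::-1].copy()
for l in caps(s2,"side",(260,220,410,320)): print("side",l)
big=cv2.resize(im[175:325,150:450],None,fx=2.6,fy=2.6,interpolation=cv2.INTER_CUBIC);cv2.imwrite("pics/big.png",big[:,:,::-1])
hsv=cv2.cvtColor(im,cv2.COLOR_RGB2HSV)
m=cv2.inRange(hsv,(0,0,165),(180,60,255));k2=np.zeros_like(m);k2[180:240,408:440]=m[180:240,408:440]
cs=cv2.findContours(k2,cv2.RETR_EXTERNAL,cv2.CHAIN_APPROX_NONE)[0]
for ct in cs:
    if cv2.contourArea(ct)>80: (u,v),r=cv2.minEnclosingCircle(ct);print("white",u,v,r,ray2plane(c,(u,v),.125)[0])
b=cv2.inRange(hsv,(95,110,50),(115,255,255));k2=np.zeros_like(b);k2[170:290,380:450]=b[170:290,380:450]
cs=max(cv2.findContours(k2,cv2.RETR_EXTERNAL,cv2.CHAIN_APPROX_NONE)[0],key=cv2.contourArea)
print(cv2.minAreaRect(cs)); print("well?",ray2plane(c,(411,260),.072)[0])
E
```

```text
('yellow', True, array([0.58966481, 0.23943885, 0.147     ]), (190, 230, 10.2)) 0.9359439
('yellow', False, array([0.63798206, 0.16439322, 0.147     ]), (232, 203, 9.8)) 0.9426543
('red', False, array([0.50828038, 0.08031974, 0.147     ]), (279, 272, 10.1)) 0.92296904
('red', True, array([0.59789111, 0.08439712, 0.147     ]), (276, 223, 9.5)) 0.9330503
('green', False, array([0.45986414, 0.15556885, 0.147     ]), (237, 301, 9.5)) 0.91663855
('green', True, array([0.50097832, 0.23510158, 0.147     ]), (192, 279, 9.4)) 0.9240631
[0.5897 0.2392 0.1483]
[0.6372 0.1636 0.1473]
[0.5088 0.0801 0.1494]
[0.5972 0.0839 0.151 ]
[0.4598 0.155  0.1499]
[0.5012 0.235  0.1486]
centre [0.54907419 0.15967602] r 0.0893734265716421
[  63.02884586    3.03710271 -117.20583639  -57.03736645 -177.36400586
  122.52403026]
side ('yellow', True, array([0.58963369, 0.25007162, 0.147     ]), (307, 296, 11.6))
side ('yellow', False, array([0.63755396, 0.17539683, 0.147     ]), (282, 264, 10.3))
side ('red', False, array([0.50924588, 0.08980225, 0.147     ]), (356, 237, 9.1))
side ('red', True, array([0.59821013, 0.09493672, 0.147     ]), (308, 237, 9.0))
side ('green', True, array([0.50113657, 0.24415616, 0.147     ]), (362, 296, 11.0))
side ('green', False, array([0.46055767, 0.16538558, 0.147     ]), (384, 265, 9.6))
white 421.97540283203125 223.06556701660156 8.54439926147461 [ 0.59324971 -0.18217051  0.125     ]
white 428.8609619140625 192.275146484375 8.319899559020996 [ 0.65074098 -0.19786384  0.125     ]
((416.3345031738281, 228.9437255859375), (31.414634704589844, 93.32198333740234), 13.069317817687988)
well? [ 0.53101007 -0.16625134  0.072     ]
```

View pics/big.png

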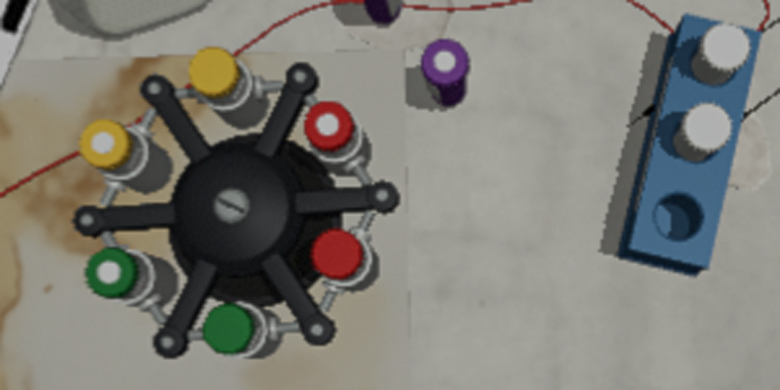

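The picture confirms dots on the yellow cap at 63°, the red at -57° and the green at 122°. The ring fit gives centre (0.549, 0.160), radius 89.4 mm against 90 mm stated, and 2.8° yaw. Cap heights come out at 147–151 mm, as expected.

The plan is red_sample → rack, green_balance → -57°, yellow_sample → -177°, red_sample → 63°. The targets are C (0.598, 0.084), E (0.459, 0.156), A (0.590, 0.240) and the free well at about (0.535, -0.166).

```bash
python3 -m jog '[{"offset":[0.042,-0.043,0.004],"yaw":0,"claw":1},{"offset":[0.042,-0.043,0.004],"yaw":0,"claw":1},{"offset":[0.042,-0.043,0.004],"yaw":0,"claw":1},{"offset":[0.042,-0.043,0.004],"yaw":0,"claw":1},{"offset":[0.042,-0.043,0.004],"yaw":0,"claw":1}]' 40
python3 -m jog '[{"offset":[0.042,-0.043,0.004],"yaw":0,"claw":1},{"offset":[0.042,-0.043,0.004],"yaw":0,"claw":1},{"offset":[0.042,-0.043,0.004],"yaw":0,"claw":1},{"offset":[0.042,-0.043,0.004],"yaw":0,"claw":1},{"offset":[0,0,0],"yaw":0,"claw":1}]'
python3 - <<'E'
from m import *
from scipy.spatial.transform import Rotation as R
o=get_obs();im,dp=snap("wrist","w0");c=optics.calibration("wrist")
T=np.eye(4);q=o["tcp_rot"];T[:3,:3]=R.from_quat([q[1],q[2],q[3],q[0]]).as_matrix();T[:3,3]=o["ee_pos"]
W=T@np.array(c["T_tool_cam"]);print(o["ee_pos"],W.round(3),c["vertical_fov"])
for l in caps(im,"wrist",(0,0,640,480),.147,W): print(l)
ct=optics.calibration("top");Tt=np.linalg.inv(np.array(ct["camera_from_world"]));k,d=K(ct);dt=np.load("pics/top0.npy")
for u,v in((100,80),(200,75),(300,55),(300,68),(415,45)):
    p=cv2.undistortPoints(np.array([[[u,v]]],float),k,d)[0,0];print(u,v,(Tt[:3,:3]@(np.array([*p,1])*dt[v,u])+Tt[:3,3]).round(3))
E
```

```text
time: 0.72
ee_pos: [0.339, 0.3439, 0.2511]
tcp_rot: [-0.0, 0.112, 0.994, -0.0]
wrist_force: [0.6, 0.3, 0.3]
width: 0.0854
grip_force: 0.0
time: 1.35
ee_pos: [0.5081, 0.1705, 0.2669]
tcp_rot: [-0.0, 0.115, 0.993, -0.0]
wrist_force: [-0.5, 0.1, -0.0]
width: 0.0856
grip_force: 0.0
[0.50814149 0.17048185 0.26690639] [[ 0.228  0.924  0.307  0.429]
 [ 0.974 -0.216 -0.073  0.189]
 [-0.001  0.315 -0.949  0.409]
 [ 0.     0.     0.     1.   ]] 67.60284829445297
('yellow', False, array([0.63133884, 0.16663509, 0.147     ]), (346, 367, 20.4))
('yellow', True, array([0.58346393, 0.24015296, 0.147     ]), (422, 302, 22.2))
('yellow', False, array([0.34302486, 0.034714  , 0.147     ]), (63, 48, 11.5))
('red', True, array([0.66865239, 0.03200199, 0.147     ]), (214, 426, 23.3))
('red', True, array([0.59160256, 0.08824545, 0.147     ]), (247, 346, 20.9))
('red', False, array([0.50484864, 0.08342772, 0.147     ]), (209, 255, 23.3))
('red', True, array([0.48027249, 0.33384888, 0.147     ]), (532, 149, 157.4))
('red', False, array([0.33603272, 0.09566084, 0.147     ]), (144, 12, 7.8))
('green', True, array([0.49684358, 0.23644836, 0.147     ]), (401, 201, 22.5))
('green', False, array([0.45721932, 0.15685603, 0.147     ]), (284, 174, 24.4))
100 80 [0.784 0.317 0.341]
200 75 [0.787 0.17  0.342]
300 55 [0.816 0.022 0.337]
300 68 [0.794 0.022 0.34 ]
415 45 [ 0.823 -0.149  0.342]
```

View pics/w0.png

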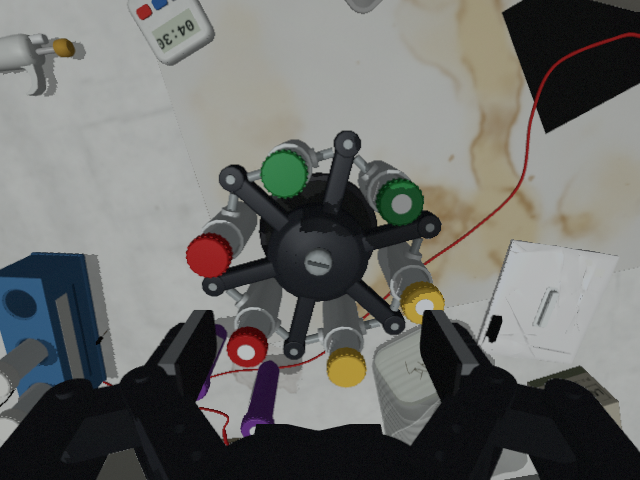

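The wrist view shows all six caps in the rotor, and its positions agree with the top view to about 2 mm once the cap-side bias is allowed for. The shelf edge is at x=0.785, clear of the work. Next is a move above C.

```bash
python3 -m jog '[{"offset":[0.044,-0.042,-0.01],"yaw":0,"claw":0.8},{"offset":[0.044,-0.042,-0.01],"yaw":0,"claw":0.8},{"offset":[0.0015,-0.0015,-0.02],"yaw":0,"claw":0.8},{"offset":[0,0,-0.03],"yaw":0,"claw":0.8},{"offset":[0,0,0],"yaw":0,"claw":0.8}]' 40
```

```text
time: 2.02
ee_pos: [0.5923, 0.0899, 0.1939]
tcp_rot: [-0.004, 0.111, 0.994, 0.0]
wrist_force: [0.7, -0.1, 0.8]
width: 0.0683
grip_force: 0.0
```

```bash
python3 -m jog '[{"offset":[0.003,-0.004,-0.02],"yaw":0,"claw":0.8},{"offset":[0,0,-0.02],"yaw":0,"claw":0.8},{"offset":[0,0,-0.02],"yaw":0,"claw":0.8},{"offset":[0,0,-0.013],"yaw":0,"claw":0.8},{"offset":[0,0,0],"yaw":0,"claw":0.8}]' 40
python3 - <<'E'
from h import *
o=get_obs();print({k:np.round(v,4) for k,v in o.items() if k in("ee_pos","tcp_rot","wrist_force","joint_pos")})
E
```

```text
time: 2.65
ee_pos: [0.5977, 0.0841, 0.1226]
tcp_rot: [-0.001, 0.112, 0.994, -0.0]
wrist_force: [-0.4, -0.1, 0.3]
width: 0.068
grip_force: 0.0
{'joint_pos': array([-0.0603,  0.3349,  1.6103,  0.    ,  1.1993, -1.4062]), 'ee_pos': array([0.5977, 0.0841, 0.1226]), 'tcp_rot': array([-1.500e-03,  1.122e-01,  9.937e-01, -1.000e-04]), 'wrist_force': array([-0.3803, -0.1325,  0.3384])}
```

```bash
python3 -m jog '[{"offset":[0,0,0],"yaw":0,"claw":0.2},{"offset":[0,0,0],"yaw":0,"claw":0.2},{"offset":[0,0,0],"yaw":0,"claw":0.2},{"offset":[0,0,0],"yaw":0,"claw":0.2}]' 40
python3 -m jog '[{"offset":[0,0,0.015],"yaw":0,"claw":0.2},{"offset":[0,0,0.03],"yaw":0,"claw":0.2},{"offset":[0,0,0.04],"yaw":0,"claw":0.2},{"offset":[0,0,0.035],"yaw":0,"claw":0.2},{"offset":[0,0,0],"yaw":0,"claw":0.2}]'
python3 - <<'E'
from h import *
snap("side","s1")
cv2.imwrite("pics/s1c.png",cv2.imread("pics/s1.png")[120:360,180:480])
E
```

```text
time: 3.15
ee_pos: [0.5995, 0.084, 0.1255]
tcp_rot: [0.001, 0.112, 0.994, 0.0]
wrist_force: [0.6, -0.6, 4.9]
width: 0.0324
grip_force: 40.0
time: 3.78
ee_pos: [0.6005, 0.0839, 0.2486]
tcp_rot: [0.004, 0.112, 0.994, 0.0]
wrist_force: [0.3, 0.6, -1.0]
width: 0.0327
grip_force: 39.9
```

View pics/s1c.png

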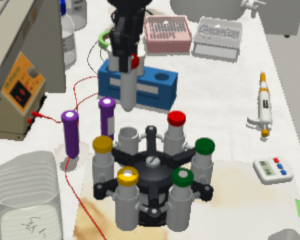

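The side crop shows the red tube lifted clear and hanging upright under the gripper at about (130,80), with its bucket empty. Next is a carry to the rack.

```bash
python3 -m jog '[{"offset":[-0.013,-0.05,0],"yaw":0,"claw":0.2},{"offset":[-0.013,-0.05,0],"yaw":0,"claw":0.2},{"offset":[-0.013,-0.05,0],"yaw":0,"claw":0.2},{"offset":[-0.013,-0.05,0],"yaw":0,"claw":0.2},{"offset":[-0.012,-0.05,0],"yaw":0,"claw":0.2}]'
python3 -m jog '[{"offset":[0,0,0],"yaw":0,"claw":0.2}]'
python3 - <<'E'
from m import *
from scipy.spatial.transform import Rotation as R
o=get_obs();im,dp=snap("wrist","w1");c=optics.calibration("wrist")
q=o["tcp_rot"];T=np.eye(4);T[:3,:3]=R.from_quat([q[1],q[2],q[3],q[0]]).as_matrix();T[:3,3]=o["ee_pos"]
W=T@np.array(c["T_tool_cam"]);np.save("W1.npy",W);print(o["ee_pos"],W[:3,3])
snap("top","t1")
E
```

```text
time: 4.45
ee_pos: [0.533, -0.1669, 0.2422]
tcp_rot: [-0.002, 0.112, 0.994, 0.001]
wrist_force: [-0.2, -0.4, -0.8]
width: 0.033
grip_force: 40.0
time: 4.58
ee_pos: [0.5328, -0.1686, 0.2422]
tcp_rot: [-0.002, 0.115, 0.993, 0.0]
wrist_force: [0.1, 0.5, -0.8]
width: 0.0326
grip_force: 40.1
[ 0.53283339 -0.16857848  0.24224773] [ 0.45390284 -0.15026219  0.38486353]
```

View pics/w1.png

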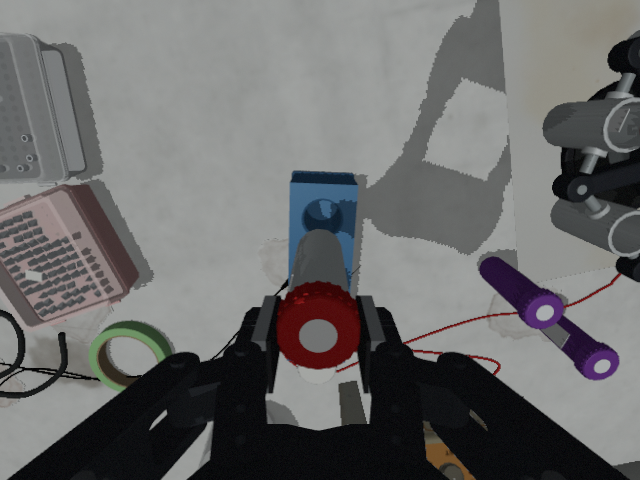

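The wrist view shows the red tube held upright, its dot at (318,336). The free well's rim is at about u 303–342 with its top at v≈198, and the tube points toward it from above. Next I measure both.

Run:
```python
from m import *
im=cv2.imread("pics/w1.png")[:,:,::-1].copy();W=np.load("W1.npy");c=optics.calibration("wrist")
hsv=cv2.cvtColor(im,cv2.COLOR_RGB2HSV)
print("row 212 V",[(u,int(hsv[212,u,2])) for u in range(296,350)])
print("col 322 V",[(v,int(hsv[v,322,2])) for v in range(186,240,1)])
m=cv2.inRange(hsv,(0,0,185),(180,60,255));k=np.zeros_like(m);k[310:362,290:350]=m[310:362,290:350]
ct=max(cv2.findContours(k,0,1)[0],key=cv2.contourArea);d=cv2.minEnclosingCircle(ct);print("dot",d,ray2plane(c,d[0],.264,W))
r=cv2.inRange(hsv,(0,120,60),(6,255,255))|cv2.inRange(hsv,(174,120,60),(180,255,255));k=np.zeros_like(r);k[250:400,260:380]=r[250:400,260:380]
ys,xs=np.nonzero(k);print(xs.min(),xs.max(),ys.min(),ys.max())
t=cv2.imread("pics/t1.png")
```

```text
row 212 V [(296, 131), (297, 132), (298, 133), (299, 131), (300, 132), (301, 133), (302, 118), (303, 97), (304, 75), (305, 56), (306, 49), (307, 53), (308, 69), (309, 77), (310, 76), (311, 76), (312, 76), (313, 76), (314, 77), (315, 78), (316, 77), (317, 77), (318, 78), (319, 77), (320, 78), (321, 83), (322, 116), (323, 132), (324, 130), (325, 131), (326, 131), (327, 130), (328, 131), (329, 109), (330, 87), (331, 81), (332, 78), (333, 77), (334, 77), (335, 62), (336, 46), (337, 43), (338, 46), (339, 49), (340, 57), (341, 62), (342, 73), (343, 78), (344, 79), (345, 80), (346, 78), (347, 79), (348, 80), (349, 79)]
col 322 V [(186, 135), (187, 134), (188, 134), (189, 133), (190, 134), (191, 134), (192, 133), (193, 133), (194, 134), (195, 133), (196, 134), (197, 133), (198, 118), (199, 97), (200, 120), (201, 131), (202, 132), (203, 132), (204, 132), (205, 132), (206, 132), (207, 132), (208, 131), (209, 131), (210, 131), (211, 131), (212, 116), (213, 115), (214, 113), (215, 82), (216, 77), (217, 76), (218, 77), (219, 78), (220, 52), (221, 48), (222, 48), (223, 48), (224, 47), (225, 49), (226, 48), (227, 50), (228, 48), (229, 65), (230, 71), (231, 73), (232, 73), (233, 73), (234, 75), (235, 74), (236, 74), (237, 73), (238, 73), (239, 73)]Traceback (most recent call last):
  File "<stdin>", line 7, in <module>
ValueError: max() iterable argument is empty
```

Run:
```python
from m import *
im=cv2.imread("pics/w1.png")[:,:,::-1].copy();W=np.load("W1.npy");c=optics.calibration("wrist")
L,Rr,Tp=ray2plane(c,[(303,214),(341.8,214),(322.5,198.7)],.072,W);print("rim",L,Rr,Tp,np.linalg.norm(L-Rr))
R=W[:3,:3];ax=np.array([.9655,-.26,0]);print("well from top edge",Tp+.017*ax, "mid",(L+Rr)/2)
hsv=cv2.cvtColor(im,cv2.COLOR_RGB2HSV)
k=np.zeros(hsv.shape[:2],np.uint8);k[312:360,292:346]=cv2.inRange(hsv,(0,0,120),(180,70,255))[312:360,292:346]
ct=max(cv2.findContours(k,0,1)[0],key=cv2.contourArea);d=cv2.minEnclosingCircle(ct);print("dot",d,ray2plane(c,d[0],.264,W))
print("tip near edge",ray2plane(c,[(320,229)],.149,W))
r=cv2.inRange(hsv,(0,120,40),(8,255,255))|cv2.inRange(hsv,(172,120,40),(180,255,255));k=np.zeros_like(r);k[250:400,260:380]=r[250:400,260:380]
ys,xs=np.nonzero(k);print(xs.min(),xs.max(),ys.min(),ys.max())
```

```text
rim [ 0.52541285 -0.1806396   0.072     ] [ 0.53333011 -0.14678797  0.072     ] [ 0.51585744 -0.16051831  0.072     ] 0.03476515313655859
well from top edge [ 0.53227094 -0.16493831  0.072     ] mid [ 0.52937148 -0.16371379  0.072     ]Traceback (most recent call last):
  File "<stdin>", line 7, in <module>
ValueError: max() iterable argument is empty
```

Run:
```python
from m import *
W=np.load("W1.npy");c=optics.calibration("wrist")
print("dot",ray2plane(c,[(318,335.5)],.264,W),"tip near edge",ray2plane(c,[(320,229),(320,232)],.149,W))
im=cv2.imread("pics/t1.png");cv2.imwrite("pics/t1c.png",cv2.resize(im[170:300,370:470],None,fx=3,fy=3))
```

```text
dot [[ 0.52991136 -0.16797714  0.264     ]] tip near edge [[ 0.52069843 -0.16436476  0.149     ]
 [ 0.52278542 -0.16484888  0.149     ]]
```

```bash
python3 -m jog '[{"offset":[0.002,0.002,-0.02],"yaw":0,"claw":0.2},{"offset":[0,0,-0.03],"yaw":0,"claw":0.2},{"offset":[0,0,-0.02],"yaw":0,"claw":0.2},{"offset":[0,0,-0.008],"yaw":0,"claw":0.2},{"offset":[0,0,-0.008],"yaw":0,"claw":0.2}]'
python3 -m jog '[{"offset":[0,0,-0.008],"yaw":0,"claw":0.2},{"offset":[0,0,-0.01],"yaw":0,"claw":0.2}]'
```

```text
time: 5.3
ee_pos: [0.5371, -0.1632, 0.1582]
tcp_rot: [0.0, 0.112, 0.994, -0.0]
wrist_force: [-0.4, -0.9, -0.2]
width: 0.0324
grip_force: 40.1
time: 5.55
ee_pos: [0.5372, -0.1641, 0.1404]
tcp_rot: [0.001, 0.112, 0.994, -0.0]
wrist_force: [0.3, 0.5, -0.1]
width: 0.0324
grip_force: 40.1
```

```bash
python3 -m jog '[{"offset":[-0.001,-0.0005,-0.012],"yaw":0,"claw":0.2},{"offset":[0,0,-0.01],"yaw":0,"claw":0.2},{"offset":[0,0,-0.006],"yaw":0,"claw":0.2},{"offset":[0,0,-0.004],"yaw":0,"claw":0.2}]'
python3 -m jog '[{"offset":[0,0,-0.004],"yaw":0,"claw":0.2},{"offset":[0,0,0],"yaw":0,"claw":0.2}]'
```

```text
time: 6.05
ee_pos: [0.5356, -0.1645, 0.1079]
tcp_rot: [-0.0, 0.112, 0.994, 0.0]
wrist_force: [0.4, -1.1, -0.8]
width: 0.0326
grip_force: 40.1
time: 6.3
ee_pos: [0.5356, -0.1644, 0.1041]
tcp_rot: [-0.0, 0.112, 0.994, 0.0]
wrist_force: [0.1, -0.0, -0.6]
width: 0.0329
grip_force: 40.1
```

```bash
python3 -m jog '[{"offset":[0,0,-0.001],"yaw":0,"claw":0.2},{"offset":[0,0,0],"yaw":0,"claw":0.2}]'
python3 -m jog '[{"offset":[0,0,-0.001],"yaw":0,"claw":0.2},{"offset":[0,0,0],"yaw":0,"claw":0.2}]'
```

```text
time: 6.55
ee_pos: [0.5359, -0.1646, 0.1036]
tcp_rot: [0.0, 0.112, 0.994, -0.0]
wrist_force: [0.1, 0.8, 0.2]
width: 0.0323
grip_force: 40.2
time: 6.8
ee_pos: [0.5366, -0.1649, 0.1035]
tcp_rot: [0.001, 0.112, 0.994, -0.0]
wrist_force: [-0.1, 1.1, 5.6]
width: 0.0323
grip_force: 40.6
```

The tube seated at z=0.1035, where it was expected. Next: release, lift and go to E.

```bash
python3 -m jog '[{"offset":[0,0,0.001],"yaw":0,"claw":0.8},{"offset":[0,0,0],"yaw":0,"claw":0.8},{"offset":[0,0,0.025],"yaw":0,"claw":0.8},{"offset":[0,0,0.05],"yaw":0,"claw":0.8},{"offset":[-0.006,0.025,0.025],"yaw":0,"claw":0.8}]'
python3 -m jog '[{"offset":[-0.0126,0.054,0],"yaw":0,"claw":0.8},{"offset":[-0.0126,0.054,0],"yaw":0,"claw":0.8},{"offset":[-0.0126,0.054,0],"yaw":0,"claw":0.8},{"offset":[-0.0126,0.054,0],"yaw":0,"claw":0.8},{"offset":[-0.0126,0.054,0],"yaw":0,"claw":0.8}]'
python3 -m jog '[{"offset":[-0.006,0.025,0],"yaw":0,"claw":0.8},{"offset":[0,0,-0.02],"yaw":0,"claw":0.8},{"offset":[0,0,0],"yaw":0,"claw":0.8}]'
```

```text
time: 7.42
ee_pos: [0.5308, -0.1408, 0.206]
tcp_rot: [0.002, 0.113, 0.994, -0.001]
wrist_force: [0.5, 0.4, 0.6]
width: 0.0686
grip_force: 0.0
time: 8.05
ee_pos: [0.4658, 0.1321, 0.2031]
tcp_rot: [-0.0, 0.112, 0.994, -0.0]
wrist_force: [0.5, -0.6, 0.3]
width: 0.0682
grip_force: 0.0
time: 8.43
ee_pos: [0.4591, 0.1557, 0.1816]
tcp_rot: [-0.002, 0.112, 0.994, -0.0]
wrist_force: [-0.6, 0.5, 0.2]
width: 0.0681
grip_force: 0.0
```

```bash
python3 -m jog '[{"offset":[0.0005,0,-0.03],"yaw":0,"claw":0.8},{"offset":[0,0,-0.018],"yaw":0,"claw":0.8},{"offset":[0,0,-0.01],"yaw":0,"claw":0.8},{"offset":[0,0,0],"yaw":0,"claw":0.8}]'
python3 -m jog '[{"offset":[0,0,0],"yaw":0,"claw":0.2},{"offset":[0,0,0],"yaw":0,"claw":0.2},{"offset":[0,0,0],"yaw":0,"claw":0.2},{"offset":[0,0,0],"yaw":0,"claw":0.2}]'
python3 -m jog '[{"offset":[0,0,0.015],"yaw":0,"claw":0.2},{"offset":[0,0,0.03],"yaw":0,"claw":0.2},{"offset":[0,0,0.045],"yaw":0,"claw":0.2},{"offset":[0,0,0.04],"yaw":0,"claw":0.2},{"offset":[0,0,0],"yaw":0,"claw":0.2}]'
```

```text
time: 8.93
ee_pos: [0.4611, 0.1552, 0.1252]
tcp_rot: [-0.0, 0.112, 0.994, -0.0]
wrist_force: [-0.3, 0.6, 1.1]
width: 0.0686
grip_force: 0.0
time: 9.43
ee_pos: [0.4621, 0.1556, 0.1264]
tcp_rot: [0.001, 0.112, 0.994, 0.0]
wrist_force: [-0.1, -0.7, 6.4]
width: 0.0324
grip_force: 39.9
time: 10.05
ee_pos: [0.4632, 0.1558, 0.2597]
tcp_rot: [0.004, 0.112, 0.994, 0.001]
wrist_force: [0.5, -0.8, -1.2]
width: 0.0328
grip_force: 40.0
```

```bash
python3 -m jog '[{"offset":[0.04,-0.0206,0],"yaw":0,"claw":0.2},{"offset":[0.05,-0.0257,0],"yaw":0,"claw":0.2},{"offset":[0.0488,-0.0253,0],"yaw":0,"claw":0.2},{"offset":[0,0,0],"yaw":0,"claw":0.2},{"offset":[0,0,0],"yaw":0,"claw":0.2}]'
python3 - <<'E'
from m import *
from scipy.spatial.transform import Rotation as R
o=get_obs();im,dp=snap("wrist","w2")
q=o["tcp_rot"];T=np.eye(4);T[:3,:3]=R.from_quat([q[1],q[2],q[3],q[0]]).as_matrix();T[:3,3]=o["ee_pos"]
W=T@np.array(optics.calibration("wrist")["T_tool_cam"]);np.save("W2.npy",W);print(get_obs()["ee_pos"])
E
```

```text
time: 10.68
ee_pos: [0.599, 0.0841, 0.254]
tcp_rot: [-0.001, 0.112, 0.994, 0.0]
wrist_force: [-0.4, -0.5, -0.9]
width: 0.0328
grip_force: 40.0
[0.59890184 0.0845106  0.2546688 ]
```

View pics/w2.png

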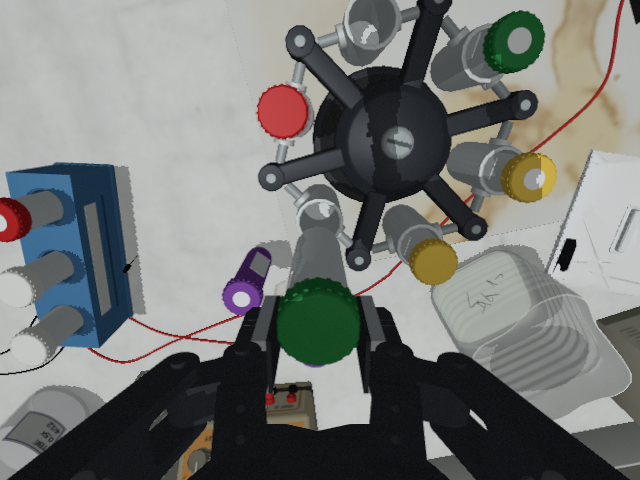

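The wrist view shows the red tube in the rack, the empty bucket C at about (320,207) under the green tube, and the empty bucket E at the top. Next I lower green_balance into C.

```bash
python3 -m jog '[{"offset":[0,0,-0.025],"yaw":0,"claw":0.2},{"offset":[0,0,-0.025],"yaw":0,"claw":0.2},{"offset":[0,0,-0.01],"yaw":0,"claw":0.2},{"offset":[0,0,-0.008],"yaw":0,"claw":0.2},{"offset":[0,0,-0.008],"yaw":0,"claw":0.2}]'
python3 -m jog '[{"offset":[0,0,-0.01],"yaw":0,"claw":0.2},{"offset":[0,0,-0.01],"yaw":0,"claw":0.2}]'
```

```text
time: 11.35
ee_pos: [0.6004, 0.0841, 0.18]
tcp_rot: [0.001, 0.112, 0.994, 0.0]
wrist_force: [0.3, -0.3, -0.1]
width: 0.0328
grip_force: 40.0
time: 11.6
ee_pos: [0.6001, 0.0839, 0.1589]
tcp_rot: [0.0, 0.112, 0.994, -0.0]
wrist_force: [0.5, 0.2, -0.5]
width: 0.0328
grip_force: 40.0
```

Tip is at 64 mm, 40 mm into the bucket with no force.

```bash
python3 -m jog '[{"offset":[0,0,-0.012],"yaw":0,"claw":0.2},{"offset":[0,0,-0.01],"yaw":0,"claw":0.2},{"offset":[0,0,-0.006],"yaw":0,"claw":0.2},{"offset":[0,0,-0.003],"yaw":0,"claw":0.2},{"offset":[0,0,0],"yaw":0,"claw":0.2}]'
python3 -m jog '[{"offset":[0,0,-0.001],"yaw":0,"claw":0.2},{"offset":[0,0,0],"yaw":0,"claw":0.2}]'
python3 -m jog '[{"offset":[0,0,-0.001],"yaw":0,"claw":0.2},{"offset":[0,0,0],"yaw":0,"claw":0.2}]'
```

```text
time: 12.22
ee_pos: [0.6, 0.0839, 0.1283]
tcp_rot: [0.0, 0.112, 0.994, 0.0]
wrist_force: [-0.6, -0.3, -1.0]
width: 0.0327
grip_force: 40.0
time: 12.48
ee_pos: [0.6002, 0.0839, 0.1276]
tcp_rot: [0.0, 0.112, 0.994, 0.0]
wrist_force: [0.2, 1.2, 0.2]
width: 0.0323
grip_force: 40.0
time: 12.72
ee_pos: [0.6002, 0.0839, 0.1266]
tcp_rot: [0.0, 0.112, 0.994, 0.0]
wrist_force: [0.1, -0.1, 0.8]
width: 0.0324
grip_force: 40.1
```

```bash
python3 -m jog '[{"offset":[0,0,-0.001],"yaw":0,"claw":0.2},{"offset":[0,0,0],"yaw":0,"claw":0.2}]'
```

```text
time: 12.98
ee_pos: [0.6008, 0.0838, 0.1265]
tcp_rot: [0.001, 0.112, 0.994, 0.0]
wrist_force: [-0.4, 0.1, 5.6]
width: 0.0324
grip_force: 40.5
```

Seated. Next: release and go to A (yellow dot).

```bash
python3 -m jog '[{"offset":[0,0,0.001],"yaw":0,"claw":0.8},{"offset":[0,0,0],"yaw":0,"claw":0.8},{"offset":[0,0,0.025],"yaw":0,"claw":0.8},{"offset":[0,0,0.045],"yaw":0,"claw":0.8},{"offset":[-0.0017,0.0361,0],"yaw":0,"claw":0.8}]'
python3 -m jog '[{"offset":[-0.003,0.06,0],"yaw":0,"claw":0.8},{"offset":[-0.003,0.06,0],"yaw":0,"claw":0.8},{"offset":[0,0,-0.02],"yaw":0,"claw":0.8},{"offset":[0,0,0],"yaw":0,"claw":0.8}]'
```

```text
time: 13.6
ee_pos: [0.6012, 0.1187, 0.2008]
tcp_rot: [0.004, 0.114, 0.993, 0.0]
wrist_force: [0.7, -0.0, -0.0]
width: 0.0684
grip_force: 0.0
time: 14.1
ee_pos: [0.5905, 0.2394, 0.1734]
tcp_rot: [-0.003, 0.112, 0.994, -0.001]
wrist_force: [0.1, -0.5, -0.4]
width: 0.068
grip_force: 0.0
```

```bash
python3 -m jog '[{"offset":[0.0005,0.0005,-0.03],"yaw":0,"claw":0.8},{"offset":[0,0,-0.018],"yaw":0,"claw":0.8},{"offset":[0,0,0],"yaw":0,"claw":0.8}]'
python3 -m jog '[{"offset":[0,0,0],"yaw":0,"claw":0.2},{"offset":[0,0,0],"yaw":0,"claw":0.2},{"offset":[0,0,0],"yaw":0,"claw":0.2},{"offset":[0,0,0],"yaw":0,"claw":0.2}]'
python3 -m jog '[{"offset":[0,0,0.015],"yaw":0,"claw":0.2},{"offset":[0,0,0.03],"yaw":0,"claw":0.2},{"offset":[0,0,0.045],"yaw":0,"claw":0.2},{"offset":[0,0,0.04],"yaw":0,"claw":0.2},{"offset":[0,0,0],"yaw":0,"claw":0.2}]'
```

```text
time: 14.48
ee_pos: [0.5916, 0.2392, 0.1263]
tcp_rot: [-0.002, 0.113, 0.994, -0.001]
wrist_force: [-0.3, -0.3, -0.8]
width: 0.0679
grip_force: 0.0
time: 14.98
ee_pos: [0.5938, 0.2406, 0.1299]
tcp_rot: [0.001, 0.112, 0.994, 0.0]
wrist_force: [0.8, -0.4, 6.4]
width: 0.0325
grip_force: 40.0
time: 15.6
ee_pos: [0.5948, 0.2411, 0.2636]
tcp_rot: [0.004, 0.112, 0.994, 0.001]
wrist_force: [0.4, -0.1, -0.1]
width: 0.0324
grip_force: 40.0
```

```bash
python3 -m jog '[{"offset":[-0.0437,-0.0282,0],"yaw":0,"claw":0.2},{"offset":[-0.0437,-0.0282,0],"yaw":0,"claw":0.2},{"offset":[-0.0437,-0.0281,0],"yaw":0,"claw":0.2},{"offset":[0,0,0],"yaw":0,"claw":0.2},{"offset":[0,0,0],"yaw":0,"claw":0.2}]'
python3 - <<'E'
from h import *
snap("wrist","w3");print(get_obs()["ee_pos"])
E
```

```text
time: 16.23
ee_pos: [0.4617, 0.1561, 0.2579]
tcp_rot: [-0.0, 0.112, 0.994, 0.0]
wrist_force: [0.5, 0.1, -0.4]
width: 0.0326
grip_force: 40.1
[0.46219333 0.1562607  0.25816748]
```

View pics/w3.png

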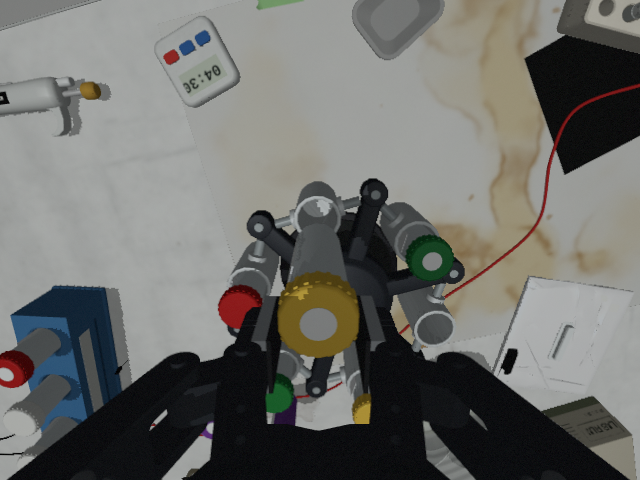

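The view shows the yellow-dot tube held upright (dot at (318,323)) with bucket E empty at (320,210) beneath it, and bucket A empty at (434,328). Next I lower it into E.

```bash
python3 -m jog '[{"offset":[0,0,-0.025],"yaw":0,"claw":0.2},{"offset":[0,0,-0.025],"yaw":0,"claw":0.2},{"offset":[0,0,-0.01],"yaw":0,"claw":0.2},{"offset":[0,0,-0.008],"yaw":0,"claw":0.2},{"offset":[0,0,-0.008],"yaw":0,"claw":0.2}]'
python3 -m jog '[{"offset":[0,0,-0.01],"yaw":0,"claw":0.2},{"offset":[0,0,-0.01],"yaw":0,"claw":0.2}]'
```

```text
time: 16.9
ee_pos: [0.4625, 0.1562, 0.1826]
tcp_rot: [0.001, 0.112, 0.994, 0.0]
wrist_force: [-0.9, 0.3, -0.8]
width: 0.0326
grip_force: 40.1
time: 17.15
ee_pos: [0.4618, 0.156, 0.1619]
tcp_rot: [0.0, 0.112, 0.994, 0.0]
wrist_force: [-0.4, -0.6, -0.4]
width: 0.0326
grip_force: 40.1
```

```bash
python3 -m jog '[{"offset":[0,0,-0.012],"yaw":0,"claw":0.2},{"offset":[0,0,-0.01],"yaw":0,"claw":0.2},{"offset":[0,0,-0.006],"yaw":0,"claw":0.2},{"offset":[0,0,-0.002],"yaw":0,"claw":0.2},{"offset":[0,0,0],"yaw":0,"claw":0.2}]'
python3 -m jog '[{"offset":[0,0,-0.001],"yaw":0,"claw":0.2},{"offset":[0,0,0],"yaw":0,"claw":0.2}]'
python3 -m jog '[{"offset":[0,0,-0.001],"yaw":0,"claw":0.2},{"offset":[0,0,0],"yaw":0,"claw":0.2}]'
```

```text
time: 17.77
ee_pos: [0.4618, 0.156, 0.1324]
tcp_rot: [0.0, 0.112, 0.994, 0.0]
wrist_force: [-0.9, 0.7, -0.2]
width: 0.0323
grip_force: 40.1
time: 18.02
ee_pos: [0.4618, 0.156, 0.1315]
tcp_rot: [0.0, 0.112, 0.994, 0.0]
wrist_force: [-0.1, -0.6, -0.2]
width: 0.0326
grip_force: 40.1
time: 18.27
ee_pos: [0.4616, 0.156, 0.1303]
tcp_rot: [-0.0, 0.112, 0.994, -0.0]
wrist_force: [-0.6, 0.5, -0.7]
width: 0.0325
grip_force: 40.1
```

```bash
python3 -m jog '[{"offset":[0,0,-0.001],"yaw":0,"claw":0.2},{"offset":[0,0,0],"yaw":0,"claw":0.2}]'
python3 -m jog '[{"offset":[0,0,-0.001],"yaw":0,"claw":0.2},{"offset":[0,0,0],"yaw":0,"claw":0.2}]'
```

```text
time: 18.52
ee_pos: [0.4622, 0.156, 0.1299]
tcp_rot: [0.001, 0.112, 0.994, 0.0]
wrist_force: [-0.2, 0.7, 3.0]
width: 0.0325
grip_force: 40.5
time: 18.77
ee_pos: [0.463, 0.1559, 0.1298]
tcp_rot: [0.001, 0.112, 0.994, 0.0]
wrist_force: [-0.8, -0.5, 8.1]
width: 0.0324
grip_force: 40.9
```

Seated. Next: back to the rack for the red tube.

```bash
python3 -m jog '[{"offset":[0,0,0.002],"yaw":0,"claw":0.8},{"offset":[0,0,0],"yaw":0,"claw":0.8},{"offset":[0,0,0.025],"yaw":0,"claw":0.8},{"offset":[0,0,0.045],"yaw":0,"claw":0.8},{"offset":[0.006,-0.026,0],"yaw":0,"claw":0.8}]'
python3 -m jog '[{"offset":[0.0124,-0.054,0],"yaw":0,"claw":0.8},{"offset":[0.0124,-0.054,0],"yaw":0,"claw":0.8},{"offset":[0.0124,-0.054,0],"yaw":0,"claw":0.8},{"offset":[0.0124,-0.054,0],"yaw":0,"claw":0.8},{"offset":[0.0124,-0.054,0],"yaw":0,"claw":0.8}]'
python3 -m jog '[{"offset":[0.006,-0.025,0],"yaw":0,"claw":0.8},{"offset":[0,0,-0.04],"yaw":0,"claw":0.8},{"offset":[0,0,0],"yaw":0,"claw":0.8}]'
```

```text
time: 19.4
ee_pos: [0.4698, 0.1308, 0.2039]
tcp_rot: [0.003, 0.111, 0.994, 0.001]
wrist_force: [0.1, -1.1, -0.5]
width: 0.0682
grip_force: 0.0
time: 20.02
ee_pos: [0.5296, -0.1416, 0.1998]
tcp_rot: [-0.0, 0.112, 0.994, 0.0]
wrist_force: [0.4, -0.1, 0.1]
width: 0.0684
grip_force: 0.0
time: 20.4
ee_pos: [0.5331, -0.1632, 0.1566]
tcp_rot: [-0.004, 0.112, 0.994, 0.002]
wrist_force: [-0.7, 1.1, -0.4]
width: 0.0682
grip_force: 0.0
```

```bash
python3 -m jog '[{"offset":[0.001,-0.001,-0.03],"yaw":0,"claw":0.8},{"offset":[0,0,-0.015],"yaw":0,"claw":0.8},{"offset":[0,0,-0.008],"yaw":0,"claw":0.8},{"offset":[0,0,0],"yaw":0,"claw":0.8}]'
python3 -m jog '[{"offset":[0,0,0],"yaw":0,"claw":0.2},{"offset":[0,0,0],"yaw":0,"claw":0.2},{"offset":[0,0,0],"yaw":0,"claw":0.2},{"offset":[0,0,0],"yaw":0,"claw":0.2}]'
python3 -m jog '[{"offset":[0,0,0.015],"yaw":0,"claw":0.2},{"offset":[0,0,0.035],"yaw":0,"claw":0.2},{"offset":[0,0,0.05],"yaw":0,"claw":0.2},{"offset":[0,0,0.055],"yaw":0,"claw":0.2},{"offset":[0,0,0],"yaw":0,"claw":0.2}]'
```

```text
time: 20.9
ee_pos: [0.5367, -0.1657, 0.1075]
tcp_rot: [-0.0, 0.112, 0.994, 0.0]
wrist_force: [-0.1, 0.1, -0.1]
width: 0.0681
grip_force: 0.0
time: 21.4
ee_pos: [0.5374, -0.1663, 0.1083]
tcp_rot: [0.001, 0.112, 0.994, -0.0]
wrist_force: [-0.5, 0.4, 5.4]
width: 0.0325
grip_force: 39.9
time: 22.02
ee_pos: [0.5391, -0.1674, 0.2687]
tcp_rot: [0.005, 0.112, 0.994, -0.002]
wrist_force: [0.1, -0.3, -0.5]
width: 0.0325
grip_force: 40.1
```

```bash
python3 -m jog '[{"offset":[0.004,0.03,0.01],"yaw":0,"claw":0.2},{"offset":[0.0085,0.058,0],"yaw":0,"claw":0.2},{"offset":[0.0085,0.058,0],"yaw":0,"claw":0.2},{"offset":[0.0085,0.058,0],"yaw":0,"claw":0.2},{"offset":[0.0085,0.058,0],"yaw":0,"claw":0.2}]'
python3 -m jog '[{"offset":[0.0085,0.058,0],"yaw":0,"claw":0.2},{"offset":[0.0085,0.058,0],"yaw":0,"claw":0.2},{"offset":[0.001,0.0285,0],"yaw":0,"claw":0.2},{"offset":[0,0,0],"yaw":0,"claw":0.2},{"offset":[0,0,0],"yaw":0,"claw":0.2}]'
python3 - <<'E'
from h import *
snap("wrist","w4");print(get_obs()["ee_pos"])
E
```

```text
time: 22.65
ee_pos: [0.574, 0.0978, 0.2712]
tcp_rot: [-0.001, 0.112, 0.994, -0.0]
wrist_force: [0.3, 0.1, -1.0]
width: 0.0323
grip_force: 40.1
time: 23.28
ee_pos: [0.5923, 0.2397, 0.2714]
tcp_rot: [-0.001, 0.112, 0.994, -0.001]
wrist_force: [0.4, 0.1, -0.3]
width: 0.0324
grip_force: 40.1
[0.59248739 0.23938769 0.27170572]
```

View pics/w4.png

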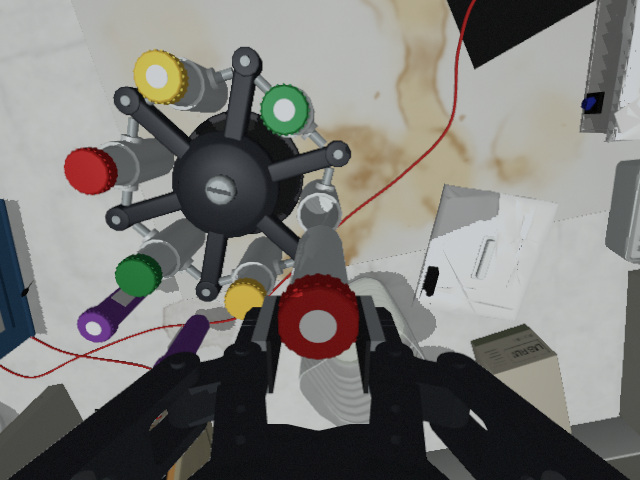

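The view shows the red-dot tube upright above the empty bucket A at (322,210), with green plain now across from green dot and yellow dot across from yellow plain. Next I lower it.

```bash
python3 -m jog '[{"offset":[0.0005,0.001,-0.03],"yaw":0,"claw":0.2},{"offset":[0,0,-0.03],"yaw":0,"claw":0.2},{"offset":[0,0,-0.01],"yaw":0,"claw":0.2},{"offset":[0,0,-0.008],"yaw":0,"claw":0.2},{"offset":[0,0,-0.008],"yaw":0,"claw":0.2}]'
python3 -m jog '[{"offset":[0,0,-0.01],"yaw":0,"claw":0.2},{"offset":[0,0,-0.01],"yaw":0,"claw":0.2}]'
```

```text
time: 23.95
ee_pos: [0.594, 0.2413, 0.1873]
tcp_rot: [0.001, 0.112, 0.994, 0.0]
wrist_force: [0.1, -0.8, 0.9]
width: 0.0327
grip_force: 40.3
time: 24.2
ee_pos: [0.5933, 0.2412, 0.1661]
tcp_rot: [0.0, 0.112, 0.994, -0.0]
wrist_force: [-0.3, -1.8, -0.5]
width: 0.0323
grip_force: 40.3
```

```bash
python3 -m jog '[{"offset":[0,-0.0005,-0.012],"yaw":0,"claw":0.2},{"offset":[0,0,-0.01],"yaw":0,"claw":0.2},{"offset":[0,0,-0.008],"yaw":0,"claw":0.2},{"offset":[0,0,-0.003],"yaw":0,"claw":0.2},{"offset":[0,0,0],"yaw":0,"claw":0.2}]'
python3 -m jog '[{"offset":[0,0,-0.001],"yaw":0,"claw":0.2},{"offset":[0,0,0],"yaw":0,"claw":0.2}]'
python3 -m jog '[{"offset":[0,0,-0.001],"yaw":0,"claw":0.2},{"offset":[0,0,0],"yaw":0,"claw":0.2}]'
```

```text
time: 24.82
ee_pos: [0.593, 0.2411, 0.133]
tcp_rot: [-0.0, 0.112, 0.994, -0.0]
wrist_force: [-0.5, -1.0, -1.5]
width: 0.0321
grip_force: 40.1
time: 25.08
ee_pos: [0.5934, 0.241, 0.1327]
tcp_rot: [0.0, 0.112, 0.994, 0.0]
wrist_force: [-0.6, -1.5, -0.4]
width: 0.0322
grip_force: 40.2
time: 25.32
ee_pos: [0.5933, 0.241, 0.1314]
tcp_rot: [0.0, 0.112, 0.994, 0.0]
wrist_force: [-0.1, -1.2, -0.0]
width: 0.0322
grip_force: 40.2
```

```bash
python3 -m jog '[{"offset":[0,-0.0005,-0.001],"yaw":0,"claw":0.2},{"offset":[0,0,0],"yaw":0,"claw":0.2}]'
python3 -m jog '[{"offset":[0,0,-0.001],"yaw":0,"claw":0.2},{"offset":[0,0,0],"yaw":0,"claw":0.2}]'
```

```text
time: 25.58
ee_pos: [0.5934, 0.2407, 0.1305]
tcp_rot: [0.0, 0.112, 0.994, 0.0]
wrist_force: [-0.5, -0.9, 1.4]
width: 0.0325
grip_force: 40.3
time: 25.82
ee_pos: [0.5939, 0.2407, 0.1304]
tcp_rot: [0.001, 0.112, 0.994, 0.0]
wrist_force: [-0.2, -0.4, 5.0]
width: 0.0326
grip_force: 40.7
```

Seated at 0.1304. Next: release, rise, retreat and check from above.

```bash
python3 -m jog '[{"offset":[0,0,0.001],"yaw":0,"claw":0.8},{"offset":[0,0,0],"yaw":0,"claw":0.8},{"offset":[0,0,0.025],"yaw":0,"claw":0.8},{"offset":[0,0,0.06],"yaw":0,"claw":0.8},{"offset":[0,0,0.03],"yaw":0,"claw":0.8}]'
python3 -m jog '[{"offset":[-0.055,0.02,0],"yaw":0,"claw":0.8},{"offset":[-0.055,0.02,0],"yaw":0,"claw":0.8},{"offset":[-0.055,0.03,0],"yaw":0,"claw":0.8},{"offset":[-0.05,0.035,0],"yaw":0,"claw":0.8},{"offset":[-0.045,0.04,0],"yaw":0,"claw":0.8}]'
python3 -m jog '[{"offset":[-0.04,0.045,0],"yaw":0,"claw":0.8},{"offset":[-0.04,0.045,0],"yaw":0,"claw":0.8},{"offset":[0,0,0],"yaw":0,"claw":0.8},{"offset":[0,0,0],"yaw":0,"claw":0.8}]'
python3 - <<'E'
from m import *
im,dp=snap("top","t9");c=optics.calibration("top")
T=np.linalg.inv(np.array(c["camera_from_world"]));k,d=K(c)
for l in caps(im,"top",(160,180,310,320)):
    u,v=l[3][:2];p=cv2.undistortPoints(np.array([[[u,v]]],float),k,d)[0,0];print(l[:2],l[2].round(4),"z",(T[:3,:3]@(np.array([*p,1])*np.median(dp[v-2:v+3,u-2:u+3]))+T[:3,3])[2].round(4))
cv2.imwrite("pics/t9c.png",cv2.resize(im[160:330,150:450,::-1],None,fx=2.6,fy=2.6,interpolation=cv2.INTER_CUBIC))
E
```

```text
time: 26.45
ee_pos: [0.5943, 0.2409, 0.2488]
tcp_rot: [0.002, 0.112, 0.994, 0.001]
wrist_force: [0.6, -0.5, 0.3]
width: 0.0684
grip_force: 0.0
time: 27.08
ee_pos: [0.3314, 0.3862, 0.2452]
tcp_rot: [0.0, 0.112, 0.994, 0.0]
wrist_force: [1.5, -0.2, -0.5]
width: 0.0685
grip_force: 0.0
time: 27.58
ee_pos: [0.2533, 0.4752, 0.2449]
tcp_rot: [0.0, 0.112, 0.994, -0.0]
wrist_force: [-0.3, -0.8, -0.3]
width: 0.0681
grip_force: 0.0
('yellow', True) [0.4601 0.1554 0.147 ] z 0.1482
('yellow', False) [0.638  0.1644 0.147 ] z 0.1481
('red', False) [0.5088 0.0803 0.147 ] z 0.1483
('red', True) [0.5805 0.2584 0.147 ] z 0.0044
('green', True) [0.501  0.2351 0.147 ] z 0.1492
('green', False) [0.5979 0.084  0.147 ] z 0.1476
```

View pics/t9c.png

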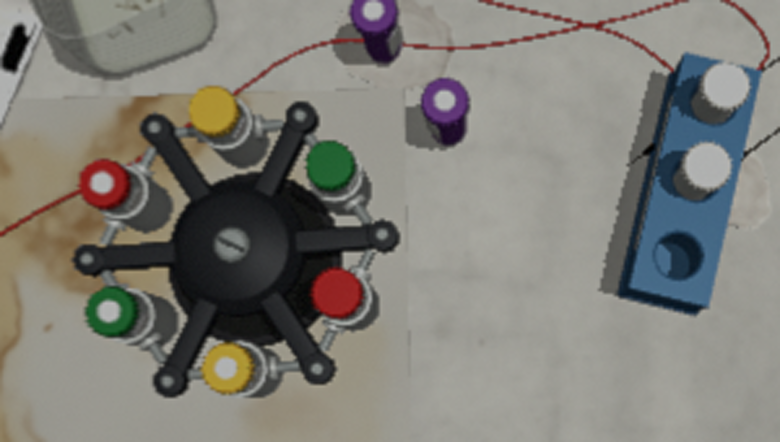

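The view shows each colour pair straight across the hub, the rack's free well empty, and both white tubes in place. The odd red-dot reading came from the red cable merging into its mask, since the cap itself sits at pixel (190,231) where A should be. I'll check its height there, then hand in.

Run:
```python
from h import *
dp=np.load("pics/t9.npy");d0=np.load("pics/top0.npy");a,b=np.median(dp[228:233,188:193]),np.median(d0[228:233,188:193]);print(a,b)
if abs(a-b)<.006: print(workorder.job_done())
```

```text
0.93544215 0.935301
the job is handed in; nothing more can be done
None
```

I handed the job in after about 28 s of robot time: all six tubes are seated straight across the hub from their colour match, and the white-capped tubes were left untouched in the rack.

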